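# Open the stuck jam jar

### The arm

A 6-joint arm with a two-finger parallel gripper is mounted at the origin on a cart in front of the work surface, level with it; the furniture and walls round the work are solid. World frame = base frame: x ahead of the robot, y to its left, z up, the work surface at z = 0. Lengths are in mm, angles in rad, forces in N, time in s.
With the tool pointing down it reaches from about 275 to 750 mm from the base axis. Payload 10.2 kg.
Tool frame: the origin (TCP) lies at the very end of the fingers, on their centre line; the grasp point (between the pads) lies 19 mm behind it; z points along the fingers, y is the line along which they close (so a half turn about z gives the same grasp; the last joint's range is limited). The gripper opens to 85 mm and grips with 20 to 120 N. Pads are 22 mm wide; open, the fingers measure 114 mm over their backs; the gripper's body (76 mm by 85 mm) begins 54 mm behind the grasp point. The pads swing forward as they close: fully open they stand 13 mm farther back than shut.
Start: joints at [1.074, 0.313, 1.498, -0, 1.331, -0.223], TCP at [141.968, 505.446, 231.294] pointing down, gripper open.
Joint ranges: [-2.94, 2.94], [-0.97, 2.17], [0.19, 2.56], [-1.23, 4.37], [0.02, 3.11], [-2.88, 2.88]. Speed limits (rad/s): [2.39, 2.39, 3.01, 3.14, 3.14, 3.14].

### API

Orientations are given as a unit quaternion [w, x, y, z].
In Python, from rig import ctrl, optics gives the robot as it stands. The module is installed in compiled form; this text tells all that it offers.
- The arm moves only by the shell command python3 -m handwheel 'ROWS' [FORCE]. ROWS is JSON, a list that holds one entry, the list of rows, each a list of 5 numbers: the gripper command: -1 is fully open, 1 is shut, values between are in proportion, then the shift along the world's x, y, z in units of 50 mm (1.0 is 50 mm), then the turn about the world's z in units of 8 degrees (1.0 is 8 degrees). In form: [[[gripper, tx, ty, tz, twist], ...]]. A call has 1 to 10 rows; each row shifts and turns the commanded pose from where the row before left it; what a row does not reach is not made up. A row lasts 1/10 s, in which the tool goes at most 50 mm and 8.59 degrees, less where a joint would pass 70% of its speed; a pose out of reach is approached as far as the arm can. A call is refused whole if a number of a shift passes 1 or a number of a turn 1, either way. A call with a gripper value outside its range is refused whole. The fingers move at their own pace and stop on an object; FORCE is the grip in N (left out, the last holds). Time passes only in rows, so rows that do not move let the fingers close. It gives the time, the measured TCP pose, the force, the opening and the grip force at its end, in the units of the state.
- ctrl.sense(): the state, without advancing time (a new reading comes with each control period).
- optics.capture(name): name is "side" or "top"; returns a dict with "img" (480x640x3 uint8, blue, green, red), "K" (3x3 intrinsics, pixels), "dist_coeffs" ([k1, k2, p1, p2, k3] as OpenCV has them; the pictures are not rectified), "R" (3x3) and "t" (3): a world point X has camera coordinates R X + t. Camera axes: x right, y down, z forward; pixel columns grow to the right and rows downward; lengths in mm; the calibration is good to about 2 mm. A picture is of the moment at which its call begins. There is no depth.
- ctrl.finish_job(): hands the job in; it is judged then, once.
The state is a dict: "time_s": time; "joints": joint angles; "dq": joint speeds; "tau": joint torques, N m; "eef_pos": TCP position; "ee_rot": TCP orientation; "force": force on the tool from outside, world axes, zero at the start; "wrist_torque": the same for the moment, N m; "grip_width": opening from 0.0 (shut) to 1.0 (fully open); "grip_force": force on a finger pad.
Only numpy, scipy, OpenCV 4.12 (cv2) and the standard library are available. Lean on these libraries where they do the work, as an engineer would, in place of code of your own. Each camera call takes 0.05 s, during which the arm holds its last target. There are 200 camera calls.

### The job

Open the jam jar that is held in the jar clamp: break its stuck gold cap loose with a firm anticlockwise twist, spin it round until it comes free, and lift it off. Set the cap down gently so that it lies flat inside the black tray, and do not disturb the honey jar, the teaspoon or the butter dish.

Things in the scene. Friction and masses are not known exactly. Their poses are not given: they have to be found in the camera images.
- cap_center (a point): Centre (half-way up) of the gold metal screw cap of the jam jar, 62 mm across, 16 mm tall, about 0.03 kg; z up. It starts tight on the jar, its top 118 mm above the worktop. Its fluted skirt may be gripped at any yaw. A rubber seal pushes it up against the threads with some 38 N, so it is stuck: loosening (anticlockwise from above) takes a firm grip and 1 to 1.5 N m at first.
- neck_start (a point): Point on the jar's axis, fixed, 102 mm above the worktop, where the lower edge of the tight cap is. The cap is stiff for the first 0.3 rad of turn, then eases and rises 2 to 3 mm by 0.7 rad, then spins freely. Between 1.05 and 1.65 rad its three lugs are clear of the threads and it lifts straight off (aim at 1.35 rad); beyond that they meet the next thread. One grasp or several.
- jar_middle (a point): Point on the axis of the glass jam jar, fixed, 54 mm above the worktop. Body 66 mm across up to 84 mm above the worktop; the shoulder narrows to a 49 mm neck at 95 mm, so fingertips that hold the cap may reach about 8 mm below it. Rim 113 mm high, with an orange rubber ring on it.
- jar_clamp: Grey clamp fixed on the worktop, base 110 mm (x) by 190 mm (y), 20 mm high, with white V jaws up to 62 mm high that hold the jam jar upright and immovable; a black star knob at its -y end reaches 120 mm from the origin. Origin: on the worktop, on the jar's axis, in the middle of the base. z up.
- tray: Black shallow plastic tray fixed on the worktop, 151 mm (x) by 196 mm (y), rim 17 mm high; its flat floor is 2 mm above the worktop and 138 by 182 mm. Origin: centre of its underside. z up.
- honey_center (a point): Centre of the honey jar with a red lid, 58 mm across, 86 mm tall, standing loose on the worktop. Bystander.
- spoon_center (a point): Centre of a steel teaspoon, 132 by 26 by 9 mm, lying loose on the worktop. Bystander.
- butter_center (a point): Centre of a white covered butter dish, 120 mm (x) by 160 mm (y), 78 mm tall with its knob, standing loose on the worktop. Bystander.
Mind the look-alikes: they are no part of the job. What is meant by the part that bears cap_center is not pink, purple or red, and is the larger of those in its own colour.

How it is judged (in metres and radians):
On the way:
1. the cap is broken loose: turned more than 0.6 rad while still sitting on the jar (angle between the x axis of cap_center and the x axis of jar_clamp, either way round above 0.6 rad and horizontal distance between cap_center and jar_clamp below 0.006 m and height (world z) of cap_center below 0.116 m), for 0.05 s.
At the end, for the whole second after the job is handed in: The cap lies flat (within 0.15 rad, either side up) and at rest on the floor of the tray, wholly inside it: its centre within 40 mm of the tray's middle along the tray's x and 62 mm along its y, less than 16 mm above the worktop (x of cap_center in the frame of tray between -0.04 and 0.04 m and y of cap_center in the frame of tray between -0.062 and 0.062 m and height (world z) of cap_center below 0.016 m and (angle between cap_center's own z axis and vertical below 0.15 rad or angle between cap_center's own z axis and vertical above 2.99 rad) and linear speed of cap below 0.02 m/s); the robot touches nothing.
It fails at once if the honey jar, the teaspoon or the butter dish is moved more than 40 mm or a standing one is tipped (distance of any of honey_center, spoon_center, butter_center from where it was at the start of the episode above 0.04 m or angle between any of honey_center, butter_center's own z axis and vertical above 0.5 rad).
It fails at once if the cap is dropped: it falls at more than 0.7 m/s (a drop of about 25 mm) with no finger on it (linear speed of cap above 0.7 m/s and contact force between cap and the fingers below 0.05 N).
It also fails if it takes over 48 s, if anything falls off the work surface, if the arm or the gripper's body presses on something with over 40 N, if the wrist force passes 120 N, or if a joint passes its speed limit or range.

## Working session

There is one attempt and no reset: what is moved stays moved. The work goes in short steps, Python scripts to look and compute and a shell command to move; the robot and the scene stay as the last step left them, time stands still between calls to the robot, and variables do not carry over. Pictures are saved under pics/ and viewed, at most 10 in all, crops included, and the job is handed in when it is done.

```bash
mkdir -p pics; cat > h.py <<'E'
import numpy as np, cv2
from rig import ctrl, optics
def ray(c,uv):
    n=cv2.undistortPoints(np.array([[uv]],float),c["K"],np.array(c["dist_coeffs"],float))[0,0]
    R=np.array(c["R"]);t=np.array(c["t"]).ravel()
    d=R.T@np.array([n[0],n[1],1.]); return -R.T@t,d
def onplane(c,uv,z):
    o,d=ray(c,uv); return o+d*(z-o[2])/d[2]
E
python3 - <<'E'
from h import *
import pickle
for n in("side","top"):
    c=optics.capture(n); c={k:(np.array(v)) for k,v in c.items()}
    cv2.imwrite(f"pics/{n}0.png",c["img"]); pickle.dump(c,open(f"{n}0.pkl","wb"))
    print(n,-c["R"].T@c["t"].ravel(),c["R"][2])
print(ctrl.sense())
E
```

```text
side [ 168.67417581 -367.78668745  683.55252632] [ 0.44176222  0.60714505 -0.6604703 ]
top [ 434.68547475  168.24988096 1078.71089044] [ 0.10341278 -0.00805844 -0.99460588]
{'time_s': 0.1, 'joints': array([ 1.07359607e+00,  3.13433419e-01,  1.49837659e+00,  6.24515496e-06,
        1.33100657e+00, -2.23374753e-01]), 'dq': array([ 3.16100407e-05,  3.17999620e-04, -2.06833705e-03,  5.13943301e-04,
       -8.29892371e-04, -3.20390562e-04]), 'tau': array([ 3.46352528e-03, -4.12893784e+01, -2.60141480e+01, -2.41601319e-04,
        2.99857260e-03,  1.50115875e-05]), 'eef_pos': array([141.85066534, 505.22846478, 230.76633186]), 'ee_rot': array([-2.18581694e-04,  1.36486124e-01,  9.90641794e-01, -5.71603517e-04]), 'force': array([-0.48724402, -0.24334099,  1.19148339]), 'wrist_torque': array([-0.04176688, -0.00233635, -0.01813282]), 'grip_force': 0.0, 'grip_width': 0.9971316042449311}
```

View pics/top0.png

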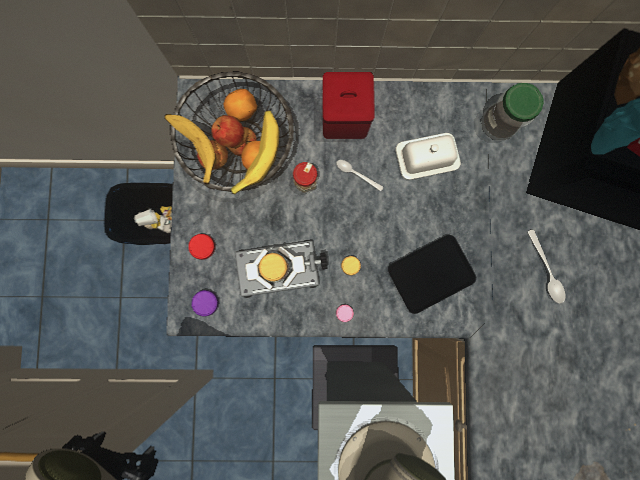

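View pics/side0.png

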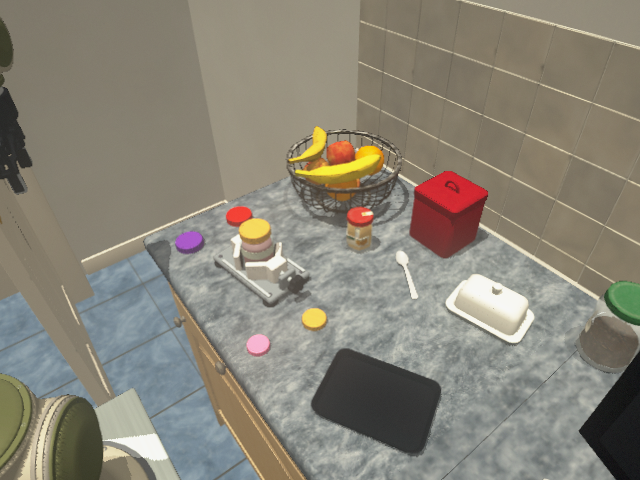

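In the top view the candidates are: gold cap on the clamped jar (273,267), smaller loose gold lid (351,265), red lid (201,246), purple lid (205,303) and pink lid (345,313). In the side view the two gold ones are at (255,229) and (314,319). I choose the larger gold one on the jar. The tray is at (432,273) top and (378,398) side.

```bash
python3 - <<'E'
from h import *
import pickle
T=pickle.load(open("top0.pkl","rb"));S=pickle.load(open("side0.pkl","rb"))
def gold(c,box):
    x0,y0,x1,y1=box; h=cv2.cvtColor(c["img"],cv2.COLOR_BGR2HSV)
    m=cv2.inRange(h,(17,110,110),(32,255,255)); k=np.zeros_like(m);k[y0:y1,x0:x1]=m[y0:y1,x0:x1]
    cs,_=cv2.findContours(k,cv2.RETR_EXTERNAL,cv2.CHAIN_APPROX_NONE); return max(cs,key=cv2.contourArea)
g=gold(T,(240,235,310,300)); e=cv2.fitEllipse(g); print("top ell",e, "cap top", onplane(T,e[0],118))
for z in (110,118): print(z,onplane(T,cv2.minEnclosingCircle(g)[0],z),cv2.minEnclosingCircle(g))
g=gold(S,(225,205,285,260)); print("side",cv2.boundingRect(g))
# side top face: use leftmost/rightmost columns of ellipse region
(x,y,w,h)=cv2.boundingRect(g); print(onplane(S,(x+w/2,y+h/2),112))
g=gold(T,(330,245,370,285)); print("small",onplane(T,cv2.fitEllipse(g)[0],8),cv2.fitEllipse(g))
# tray
m=cv2.inRange(T["img"],(0,0,0),(40,40,40)); k=np.zeros_like(m);k[225:325,380:485]=m[225:325,380:485]
cs,_=cv2.findContours(k,cv2.RETR_EXTERNAL,cv2.CHAIN_APPROX_NONE); t=max(cs,key=cv2.contourArea)
P=np.array([onplane(T,p[0],15)[:2] for p in t],np.float32); print("tray",cv2.minAreaRect(P))
m=cv2.inRange(S["img"],(0,0,0),(45,45,45)); k=np.zeros_like(m);k[335:470,300:450]=m[335:470,300:450]
cs,_=cv2.findContours(k,cv2.RETR_EXTERNAL,cv2.CHAIN_APPROX_NONE); t=max(cs,key=cv2.contourArea)
P=np.array([onplane(S,p[0],15)[:2] for p in t],np.float32); print("tray side",cv2.minAreaRect(P))
for n,uv,z in(("honey",(306,172),86),("knob",(321,260),30),("clampA",(237,252),20),("clampB",(314,240),20)): print(n,onplane(T,uv,z))
a=cv2.resize(T["img"][225:345,180:380],(800,480),interpolation=cv2.INTER_CUBIC)
cv2.imwrite("pics/crop1.png",a)
E
```

```text
top ell ((272.46575927734375, 266.66162109375), (27.177257537841797, 27.563335418701172), 48.57052230834961) cap top [467.95668961 261.15181782 118.        ]
110 [469.26878787 261.71589946 110.        ] ((272.57122802734375, 266.18841552734375), 14.593887329101562)
118 [468.98318511 260.94401989 118.        ] ((272.57122802734375, 266.18841552734375), 14.593887329101562)
side (239, 218, 32, 26)
[467.50855643 257.66816516 112.        ]
small [477.30819765  83.34497372   8.        ] ((350.39306640625, 265.1128234863281), (18.101919174194336, 18.5008544921875), 76.1996078491211)
tray ((459.4791259765625, -111.21421813964844), (132.53799438476562, 182.61837768554688), 27.797935485839844)Traceback (most recent call last):
  File "<stdin>", line 19, in <module>
ValueError: max() iterable argument is empty
```

```bash
python3 - <<'E'
from h import *
import pickle
T=pickle.load(open("top0.pkl","rb"))
cv2.imwrite("pics/crop1.png",cv2.resize(T["img"][225:345,180:380],(800,480),interpolation=cv2.INTER_CUBIC))
for n,uv,z in(("honey",(306,172),86),("clampA",(237,252),20),("clampB",(314,240),20)): print(n,onplane(T,uv,z))
E
```

```text
honey [686.44529499 191.79350297  86.        ]
clampA [505.60960851 356.21726313  20.        ]
clampB [536.3520131  172.05666787  20.        ]
```

View pics/crop1.png

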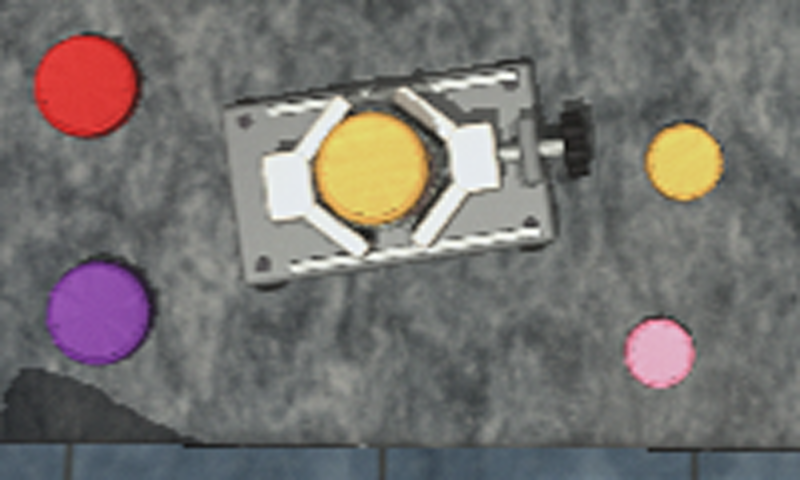

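The crop shows the larger gold cap on the jar, in the white V jaws (crop 371,168). The loose gold lid at (685,162) is clearly smaller, so the choice stands. Moving above it.

```bash
python3 -m handwheel '[[[-1,0.65,-0.49,0,-0.5],[-1,0.65,-0.49,0,-0.5],[-1,0.65,-0.49,0,-0.5],[-1,0.65,-0.49,0,-0.5],[-1,0.65,-0.49,0,-0.5],[-1,0.65,-0.49,0,-0.5],[-1,0.65,-0.49,0,-0.5],[-1,0.65,-0.49,0,-0.5],[-1,0.65,-0.49,0,-0.5],[-1,0.65,-0.49,0,-0.5]]]' 120
```

```text
time_s: 1.1
eef_pos: [468.0, 259.2, 231.0]
ee_rot: [-0.0, 0.468, 0.884, -0.0]
force: [0.4, 0.3, 0.1]
grip_width: 1.002
grip_force: 0.0
```

```bash
python3 -m handwheel '[[[-1,0,0,0,0],[-1,0,0,0,0]]]'; python3 -c "
from rig import ctrl
s=ctrl.sense();print(s['joints'],s['eef_pos'],s['ee_rot'])"
```

```text
time_s: 1.3
eef_pos: [467.1, 260.0, 230.8]
ee_rot: [-0.001, 0.467, 0.884, -0.0]
force: [0.6, 0.6, 0.1]
grip_width: 1.0
grip_force: 0.0
[ 2.88547658e-01  3.35020408e-01  1.46880248e+00  2.06643218e-04
  1.33901487e+00 -3.09385313e-01] [467.05915412 260.00696914 230.76101136] [-5.15123653e-04  4.67495394e-01  8.83995282e-01 -3.63768090e-04]
```

```bash
python3 -m handwheel '[[[-1,0.03,0,-0.5,0],[-1,0,0,-0.5,0],[-1,0,0,-0.5,0],[-1,0,0,-0.5,0],[-1,0,0,-0.3,0],[-1,0,0,-0.2,0],[-1,0,0,-0.2,0],[-1,0,0,-0.08,0],[-1,0,0,0,0]]]'; python3 - <<'E'
from h import *
a=[]
for n,b in(("side",(165,160,325,280)),("top",(193,207,353,327))):
    i=np.array(optics.capture(n)["img"])[b[1]:b[3],b[0]:b[2]]; a.append(cv2.resize(i,(400,300),interpolation=cv2.INTER_CUBIC))
cv2.imwrite("pics/close.png",np.hstack(a))
E
```

```text
time_s: 2.2
eef_pos: [468.3, 260.6, 92.2]
ee_rot: [-0.0, 0.467, 0.884, -0.0]
force: [0.6, 0.4, 0.3]
grip_width: 1.001
grip_force: 0.0
```

View pics/close.png

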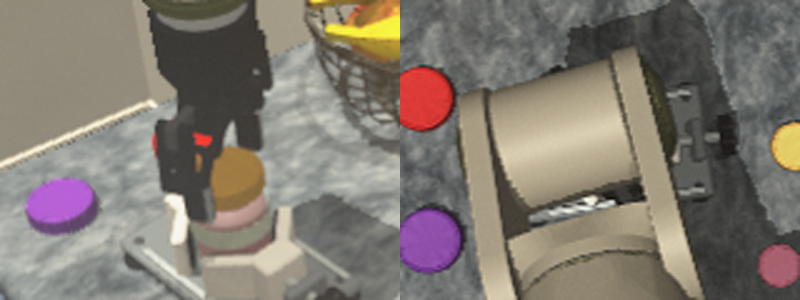

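The left half shows the gold cap at about (235,175) between the two open fingers. The top view is blocked by the arm. Closing gently first to check the centring.

```bash
python3 -m handwheel '[[[1,0,0,0,0],[1,0,0,0,0],[1,0,0,0,0],[1,0,0,0,0],[1,0,0,0,0],[1,0,0,0,0],[1,0,0,0,0],[1,0,0,0,0]]]' 30; python3 -c "
from rig import ctrl
s=ctrl.sense();print(s['force'],s['wrist_torque'],s['eef_pos'],s['grip_width'])"
```

```text
time_s: 3.1
eef_pos: [468.9, 260.6, 93.1]
ee_rot: [0.001, 0.467, 0.884, 0.001]
force: [-1.9, 0.0, 5.0]
grip_width: 0.714
grip_force: 32.3
[-1.94535243  0.02279534  4.9551525 ] [0.01166389 0.13023553 0.02060009] [468.86356197 260.57687721  93.08672898] 0.7136624124215898
```

```bash
python3 -m handwheel '[[[1,0,0,0,0],[1,0,0,0,0],[1,0,0,0,0],[1,0,0,0,0.5],[1,0,0,0,0.5],[1,0,0,0,0.5],[1,0,0,0,0.5]]]' 120; python3 -c "
from rig import ctrl
s=ctrl.sense();print(s['force'],s['wrist_torque'],s['eef_pos'],s['grip_width'])"
```

```text
time_s: 3.8
eef_pos: [469.7, 261.0, 94.2]
ee_rot: [0.001, 0.339, 0.941, 0.002]
force: [-0.8, 0.3, 14.1]
grip_width: 0.688
grip_force: 126.4
[-0.79001419  0.33339506 14.13293233] [ 0.04900813  0.16246167 -0.71902518] [469.69750102 261.00397503  94.17914734] 0.6883669710236968
```

```bash
python3 -m handwheel '[[[1,0,0,0,0.5],[1,0,0,0.01,0.5],[1,0,0,0.01,0.5],[1,0,0,0.01,0.5],[1,0,0,0.01,0.5],[1,0,0,0.01,0.5],[1,0,0,0,0]]]' 120; python3 - <<'E'
from h import *
s=ctrl.sense();print(s['force'],s['wrist_torque'],s['eef_pos'],s['ee_rot'],s['grip_width'],s['joints'])
a=[]
for n,b in(("side",(165,160,325,280)),):
    i=np.array(optics.capture(n)["img"])[b[1]:b[3],b[0]:b[2]]; a.append(cv2.resize(i,(640,480),interpolation=cv2.INTER_CUBIC))
cv2.imwrite("pics/close2.png",np.hstack(a))
E
```

```text
time_s: 4.5
eef_pos: [469.5, 260.8, 96.0]
ee_rot: [0.001, 0.136, 0.991, 0.001]
force: [0.7, 1.1, 7.8]
grip_width: 0.689
grip_force: 127.7
[0.73479425 1.13341144 7.76135048] [ 0.15669112 -0.11994745  0.1310699 ] [469.49658781 260.76304472  96.0098891 ] [1.49733315e-03 1.35723582e-01 9.90745339e-01 7.34610203e-04] 0.6893630271486849 [ 2.88654290e-01  4.81822295e-01  1.63241866e+00  1.22249573e-04
  1.02401767e+00 -1.00991751e+00]
```

View pics/close2.png

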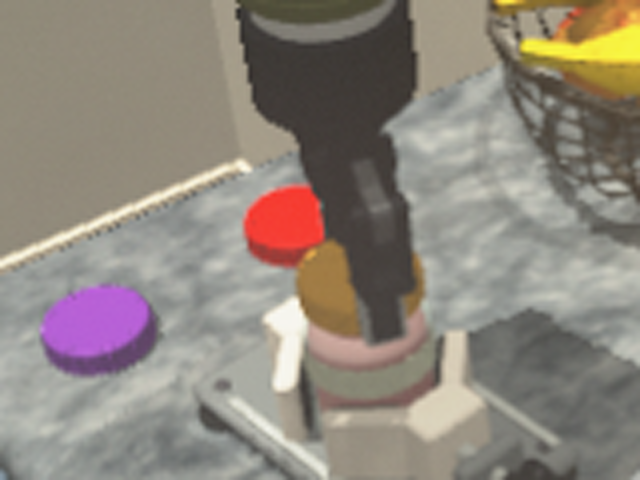

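The near finger is on the cap (skirt at about 360,290), still on the jar, and the torque has eased. Turning on to 1.35 rad.

```bash
python3 -m handwheel '[[[1,0,0,0,0.6],[1,0,0,0,0.6],[1,0,0,0,0.6],[1,0,0,0,0.6],[1,0,0,0,0.6],[1,0,0,0,0.6],[1,0,0,0,0.6],[1,0,0,0,0.45],[1,0,0,0,0]]]' 120; python3 -c "
from rig import ctrl
s=ctrl.sense();print(s['force'],s['wrist_torque'],s['eef_pos'],s['ee_rot'],s['grip_width'],s['joints'][5])"
python3 -m handwheel '[[[1,0,0,0.04,0],[1,0,0,0.04,0],[1,0,0,0,0]]]' 120
```

```text
time_s: 5.45
eef_pos: [469.7, 262.0, 96.0]
ee_rot: [0.002, -0.187, 0.982, 0.001]
force: [2.1, 9.8, 4.7]
grip_width: 0.694
grip_force: 127.6
[2.14232498 9.77894602 4.72443394] [ 1.43192773 -0.21448033 -0.00914619] [469.65740812 262.03251514  96.02551636] [ 0.00238329 -0.18702407  0.98235135  0.00146085] 0.6944289788548018 -1.6587772561764396
time_s: 5.75
eef_pos: [469.2, 262.0, 98.9]
ee_rot: [0.002, -0.186, 0.983, 0.001]
force: [5.1, 10.9, -6.1]
grip_width: 0.687
grip_force: 131.0
```

```bash
python3 -m handwheel '[[[1,0,0,0.06,0],[1,0,0,0.06,0],[1,0,0,0,0]]]' 120; python3 - <<'E'
from h import *
s=ctrl.sense();print(s['force'],s['wrist_torque'])
a=[]
for n,b in(("side",(165,160,325,280)),):
    i=np.array(optics.capture(n)["img"])[b[1]:b[3],b[0]:b[2]]; a.append(cv2.resize(i,(640,480),interpolation=cv2.INTER_CUBIC))
cv2.imwrite("pics/close3.png",np.hstack(a))
E
```

```text
time_s: 6.05
eef_pos: [467.9, 261.7, 105.0]
ee_rot: [-0.0, -0.186, 0.982, 0.001]
force: [-4.6, 7.6, 2.6]
grip_width: 0.693
grip_force: 133.2
[-4.58441006  7.57598563  2.56994526] [1.29620661 0.59032186 0.10443243]
```

View pics/close3.png

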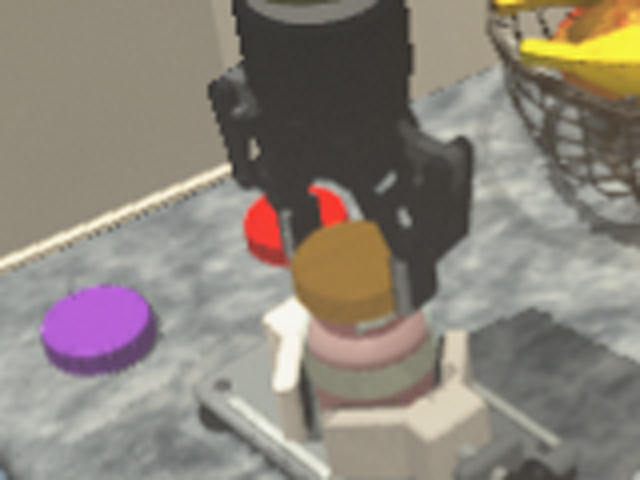

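The cap (345,270) has risen with the fingers and shows slightly tilted. Lifting clear of the jar.

```bash
python3 -m handwheel '[[[1,0,0,0.1,0],[1,0,0,0.1,0],[1,0,0,0.2,0],[1,0,0,0.4,0],[1,0,0,0.4,0],[1,0,0,0.4,0],[1,0,0,0.3,0],[1,0,0,0,0]]]' 120; python3 - <<'E'
from h import *
s=ctrl.sense();print(s['force'],s['wrist_torque'])
a=[]
for n,b in(("side",(165,110,325,230)),):
    i=np.array(optics.capture(n)["img"])[b[1]:b[3],b[0]:b[2]]; a.append(cv2.resize(i,(640,480),interpolation=cv2.INTER_CUBIC))
cv2.imwrite("pics/close4.png",np.hstack(a))
E
```

```text
time_s: 6.9
eef_pos: [469.4, 260.5, 202.2]
ee_rot: [0.002, -0.186, 0.982, 0.0]
force: [0.3, -0.6, -0.5]
grip_width: 0.692
grip_force: 132.7
[ 0.3441637  -0.6083523  -0.48219887] [-0.01803202  0.01396333  0.01435032]
```

View pics/close4.png

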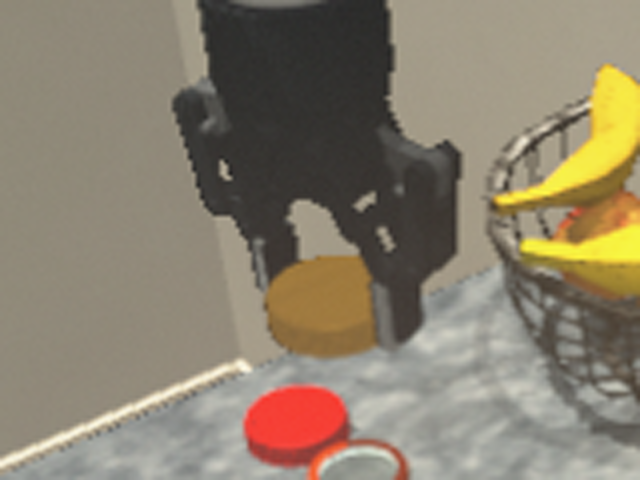

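The cap is held level between the fingertips (325,305), and the jar rim is visible below (360,465). Carrying it to the tray.

```bash
python3 -m handwheel '[[[1,0,-0.4,0,0],[1,-0.03,-0.8,0,0],[1,-0.03,-0.9,0,0],[1,-0.03,-0.9,0,0],[1,-0.03,-0.9,0,0],[1,-0.03,-0.9,0,0],[1,-0.03,-0.9,0,0],[1,-0.03,-0.8,0,0],[1,0,-0.6,0,0],[1,0,-0.33,0,0]]]' 120
python3 -m handwheel '[[[1,0,0,-0.3,0],[1,0,0,-0.6,0],[1,0,0,-0.6,0],[1,0,0,-0.6,0],[1,0,0,-0.5,0],[1,0,0,-0.3,0],[1,0,0,-0.2,0],[1,0,0,0,0]]]' 120
python3 - <<'E'
from h import *
s=ctrl.sense();print(s['joints'])
b=(270,290,470,440)
i=np.array(optics.capture("side")["img"])[b[1]:b[3],b[0]:b[2]]
cv2.imwrite("pics/tray1.png",cv2.resize(i,(800,600),interpolation=cv2.INTER_CUBIC))
E
```

```text
time_s: 7.95
eef_pos: [457.3, -113.2, 198.9]
ee_rot: [-0.001, -0.185, 0.983, 0.0]
force: [0.1, 1.4, -0.5]
grip_width: 0.694
grip_force: 132.7
time_s: 8.75
eef_pos: [457.1, -110.7, 43.5]
ee_rot: [-0.001, -0.187, 0.982, 0.001]
force: [-0.3, 0.2, -0.8]
grip_width: 0.692
grip_force: 132.7
[-4.87448908e-01  4.48776347e-01  1.86600564e+00 -4.53935679e-05
  8.29631704e-01 -2.43350062e+00]
```

View pics/tray1.png

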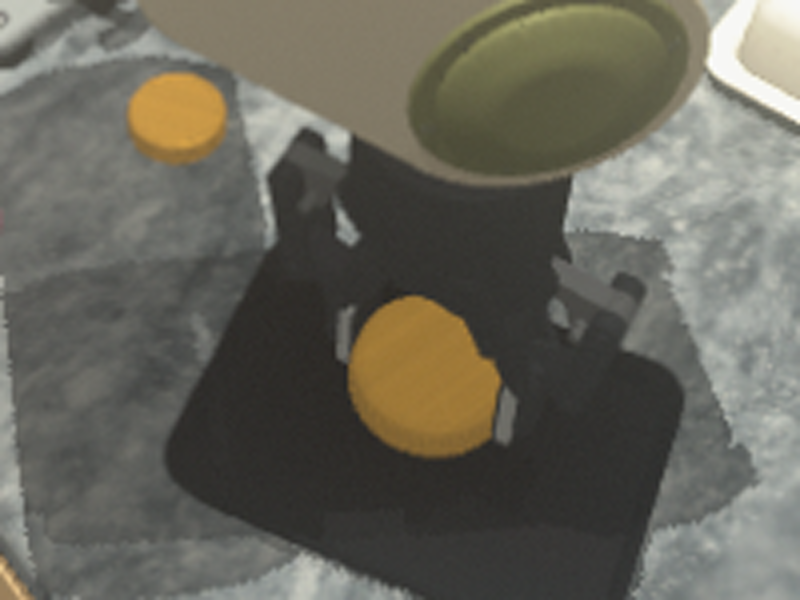

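The cap (425,375) is over the tray, and both fingers are well inside the rim. Lowering to contact.

```bash
python3 -m handwheel '[[[1,0,0,-0.2,0],[1,0,0,-0.2,0],[1,0,0,-0.2,0],[1,0,0,-0.1,0],[1,0,0,-0.05,0],[1,0,0,0,0]]]' 120
python3 -m handwheel '[[[1,0,0,-0.04,0],[1,0,0,-0.04,0],[1,0,0,0,0]]]' 60
```

```text
time_s: 9.4
eef_pos: [457.9, -111.0, 7.0]
ee_rot: [-0.0, -0.187, 0.982, 0.0]
force: [0.1, 0.3, 0.1]
grip_width: 0.695
grip_force: 132.7
time_s: 9.7
eef_pos: [457.9, -111.0, 3.2]
ee_rot: [-0.0, -0.187, 0.982, 0.0]
force: [0.2, -0.1, -0.8]
grip_width: 0.684
grip_force: 132.7
```

```bash
python3 -m handwheel '[[[1,0,0,-0.03,0],[1,0,0,-0.03,0],[1,0,0,0,0]]]' 40
python3 -m handwheel '[[[1,0,0,-0.03,0],[1,0,0,-0.03,0],[1,0,0,0,0]]]' 40
```

```text
time_s: 10.0
eef_pos: [457.9, -111.0, 0.1]
ee_rot: [-0.0, -0.187, 0.982, 0.0]
force: [0.3, 1.0, -0.1]
grip_width: 0.688
grip_force: 132.7
time_s: 10.3
eef_pos: [458.0, -111.1, -2.3]
ee_rot: [0.0, -0.187, 0.982, -0.0]
force: [-1.5, 0.4, 6.4]
grip_width: 0.689
grip_force: 136.9
```

Contact is felt at 6 N. Opening and backing away.

```bash
python3 -m handwheel '[[[-0.4,0,0,0,0],[-0.5,0,0,0,0],[-0.7,0,0,0,0],[-1,0,0,0,0],[-1,0,0,0,0],[-1,0,0,0,0],[-1,0,0,0,0]]]' 20
python3 -m handwheel '[[[-1,0,0,0.2,0],[-1,0,0,0.3,0],[-1,0,0,0.5,0],[-1,0,0,0.8,0],[-1,0,0,0.8,0],[-1,0,0,0.8,0],[-1,0,0.5,0.6,0],[-1,0,0.9,0,0],[-1,0,0.9,0,0],[-1,0,0.9,0,0]]]'
python3 -m handwheel '[[[-1,0,0.9,0,0],[-1,0,0.5,0,0],[-1,0,0,0,0]]]'
python3 - <<'E'
from h import *
c=optics.capture("side");s=np.array(c["img"]);d=optics.capture("top");t=np.array(d["img"])
cv2.imwrite("pics/end.png",np.hstack([cv2.resize(s,(400,300)),cv2.resize(t[220:340,360:520],(400,300))]))
for n,c,b in(("side",c,(320,345,440,455)),("top",d,(390,235,475,315))):
    i=np.array(c["img"]);m=cv2.inRange(cv2.cvtColor(i,cv2.COLOR_BGR2HSV),(14,100,80),(34,255,255))
    k=np.zeros_like(m);k[b[1]:b[3],b[0]:b[2]]=m[b[1]:b[3],b[0]:b[2]]
    cs,_=cv2.findContours(k,cv2.RETR_EXTERNAL,cv2.CHAIN_APPROX_NONE)
    if cs:
        e=cv2.fitEllipse(max(cs,key=cv2.contourArea)); p=onplane(c,e[0],14); print(n,e,p, "tray xy",cv2.transform((p[:2]-[459.5,-111.2]).reshape(1,1,2),cv2.getRotationMatrix2D((0,0),27.8,1)[:,:2]))
E
```

```text
time_s: 11.0
eef_pos: [457.9, -111.0, -2.7]
ee_rot: [-0.0, -0.187, 0.982, 0.0]
force: [-0.2, -0.2, 0.1]
grip_width: 1.001
grip_force: 0.0
time_s: 12.0
eef_pos: [457.6, 50.5, 198.3]
ee_rot: [0.001, -0.186, 0.982, -0.0]
force: [0.9, -0.6, 0.3]
grip_width: 0.999
grip_force: 0.0
time_s: 12.3
eef_pos: [457.4, 121.5, 198.0]
ee_rot: [0.0, -0.189, 0.982, 0.0]
force: [-0.3, -0.5, -0.4]
grip_width: 0.997
grip_force: 0.0
side ((375.788330078125, 399.693359375), (38.910274505615234, 40.60564041137695), 127.78170013427734) [ 454.82305595 -115.16983679   14.        ] tray xy [[[-5.98861457 -1.33037788]]]
top ((431.97845458984375, 274.58697509765625), (24.982555389404297, 25.861713409423828), 108.84793853759766) [ 456.20281905 -112.62688634   14.        ] tray xy [[[-3.58210427  0.27556464]]]
```

View pics/end.png

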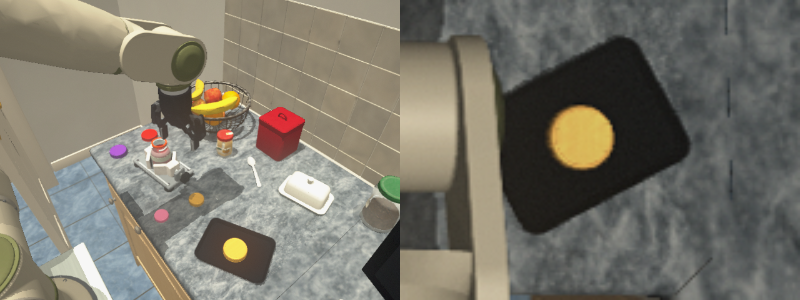

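The cap lies flat near the tray's middle (side half 235,250; top half 581,137), about 4 mm off centre. The honey jar, spoon and butter dish are undisturbed and the gripper is clear.

```bash
python3 -c "
from rig import ctrl
print(ctrl.finish_job())"
```

```text
the job is handed in; nothing more can be done
None
```

I twisted the gold cap loose, lifted it off the jam jar and set it flat about 5 mm from the tray's centre, with the honey jar, teaspoon and butter dish undisturbed; the job was handed in at about 12.5 s, but no verdict came back.

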